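# Scan the specimen case, then raise the cam-lift stage and hold it

### The job

Take the code reader out of its dock and hold it upright and still, window down, about 6 cm above the square code label on the specimen case for at least a second and a half, then stand the reader back in its dock and let go of it. Then swing the cam lever of the specimen stage up from its rest until it stands straight up, where the stage is at its highest, and finish while holding it there: the lever is sprung and falls back if let go, and beyond upright the stage sinks again. Leave the specimen on the stage and do not shift the case or anything else on the bench.

Things in the scene. Friction and masses are not known exactly. Their poses are not given: they have to be found in the camera images.
- reader_grip (a point): Grip centre of the code reader (loose, 160 g, upright in the dock): grey square head 46 x 46 x 40 mm, window on its underside, below a black handle 34 (its x) x 28 mm (its y) in section, 40 to 150 mm above the underside. This point is on the handle's axis, 120 mm above the underside. z up the handle; best pinched from above along its y (28 mm).
- reader_window (a point): Centre of the reader's underside, where the window is; it looks along its -z (straight down when the reader is upright). Directly below reader_grip by 120 mm.
- reader: The code reader as a whole; origin at the centre of its underside, same as reader_window.
- dock_floor (a point): Centre of the inner floor of the reader's dock, a fixed grey plastic tray 78 x 78 mm outside, 68 x 68 mm inside, floor 5 mm above the table, rim 14 mm above the table, with a small grey block (20 mm high) outside its +x wall. z up, x and y along the walls. The reader stands loosely in it, turned up to 0.15 rad from the dock.
- label (a point): Centre of the square code label (34 mm, white paper with black dots) on top of the specimen case, a closed flat grey box 60 (x) x 80 (y) x 25 mm high, loose on the table. The label lies level, 26 mm above the table; z up.
- lever (a joint): Angle (rad) of the cam lever: 0 at rest on its stop, leaning toward the lift's -x, 15 degrees above level; grows as it swings up and over toward +x; 1.309 = straight up = stage at its highest; stop at 1.9, where the stage is lower again. A spring pulls it back to 0 (2 N at the grip at rest, 5 N when upright); it does not stay where it is let go.
- lever_grip (a point): Centre of the lever's black crank grip: cylinder 20 mm diameter, 76 mm long, level along the lift's y, free to spin on its axis. The lever's steel arm joins its +y end (over 35 mm from this point). It moves on a circle of radius 110 mm about lever_pivot in the lift's x-z plane, 83 mm above the table at rest, 165 mm when upright. Pinch it from above along the lift's x.
- lever_pivot (a point): Point on the lever's turning axis level with the middle of the grip, 55 mm above the table, fixed. Axes are the lift's: y along the turning axis (grip side is -y, stage side +y), z up, lever leans to -x at rest.
- lift: The fixed cam-lift unit: dark steel base plate 140 (x) x 330 (y) x 15 mm, y -80 to +250 mm from its origin (on the table, under the lever's axis). Stage at y +30 mm, lever bearing at y -40 mm, white camera with black lens at y +119 to +245 mm, top 149 mm above the table. On the lever's side only the lever stands higher than 120 mm.
- stage (a joint): Lift of the stage (m): 0 with the lever at rest, 0.013 at its highest, with the lever upright. Driven by the lever's eccentric cam only.
- stage_top (a point): Centre of the stage's top, a steel plate 70 x 70 x 10 mm, 100 mm above the table at rest.
- specimen_mid (a point): Centre of the specimen, a loose steel disc 30 mm diameter, 16 mm high, standing on the stage. Leave it there.
- tin: Bystander: round aluminium tin, 68 mm diameter, 28 mm high, loose; origin under its centre.
- vee: Bystander: dark steel block with a groove, 70 x 50 x 34 mm, loose; origin under its centre.
- bottle: Bystander: white bottle 48 mm diameter, 110 mm high, loose; origin under its centre.
- bone1: Bystander: flat steel test bar 120 x 20 x 5 mm, loose; origin under its centre.
- bone2: Bystander: a second such bar.
- dish: Bystander: white dish 90 mm diameter, 16 mm high, loose; origin under its centre.
There are look-alikes about, which are no part of the job. Leave any red or yellow look-alike of the part that bears dock_floor alone.

How it is judged:
On the way, in this order (a step that is already met when the one before it is completed fails the run):
1. the held reader, window down, is aimed at the code label from 30 to 100 mm and kept still for a second (x of label in the frame of reader_window between -0.016 and 0.016 m and y of label in the frame of reader_window between -0.016 and 0.016 m and z of label in the frame of reader_window between -0.1 and -0.03 m and angle between reader_window's own z axis and vertical below 0.35 rad and linear speed of reader below 0.02 m/s and contact force between the fingers and reader above 1 N), for 1 s.
2. the reader stands upright in its dock again, let go (horizontal distance between reader_window and dock_floor below 0.02 m and z of reader_window in the frame of dock_floor below 0.004 m and angle between reader_window's own z axis and vertical below 0.1 rad and contact force between each of the arm, the fingers and reader below 0.1 N), for 0.3 s.
3. the lever is held upright, the stage at its highest (value of joint lever between 1.16 and 1.46 rad and contact force between the fingers and lever above 1 N), for 0.3 s.
At the end, for the whole second after the job is handed in: The lever is held by the fingers (over 1 N), still, within 0.15 rad of upright (1.16 to 1.46), with the stage raised at least 12.2 of its 13 mm; the specimen stands on the stage within 25 mm of its centre; the reader stands upright on the dock's floor within 20 mm of its centre, untouched (all of step 2 and all of step 3 and velocity of joint lever between -0.1 and 0.1 rad/s and value of joint stage above 0.0122 m and horizontal distance between specimen_mid and stage_top below 0.025 m and z of specimen_mid in the frame of stage_top between 0.004 and 0.012 m); the arm keeps its last pose, push and grip.
It fails at once if the specimen case is shifted by more than 25 mm (distance of label from where it was at the start of the episode above 0.025 m).
It fails at once if another loose thing on the bench (tin, block, bottle, bars, dish) is shifted by more than 25 mm (distance of any of tin, vee, bottle, bone1, bone2, dish from where it was at the start of the episode above 0.025 m).
It also fails if it takes over 64 s, if anything falls off the work surface, if the arm or the gripper's body presses on something with over 40 N, if the wrist force passes 120 N, or if a joint passes its speed limit or range.

### The arm

A 6-joint arm with a two-finger parallel gripper is mounted at the origin on the work surface. World frame = base frame: x ahead of the robot, y to its left, z up, the work surface at z = 0. Lengths are in m, angles in rad, forces in N, time in s.
With the tool pointing down it reaches from about 0.325 to 0.85 m from the base axis. Payload 15.5 kg.
Tool frame: the origin (TCP) lies at the very end of the fingers, on their centre line; the grasp point (between the pads) lies 19 mm behind it; x points along the fingers, z is the direction in which the jaws open and shut, and the axes are right-handed (so a half turn about x gives the same grasp; the last joint's range is limited). The gripper opens to 91 mm and grips with 3 to 60 N. Pads are 32 mm wide; open, the fingers measure 118 mm over their backs; the gripper's body (76 mm by 178 mm) begins 60 mm behind the grasp point.
Start: joints at [-1.385, 0.494, 1.345, -0, 1.302, -0.096], TCP at [0.173, -0.601, 0.214] pointing down, gripper open.
Joint ranges: [-2.91, 2.91], [-0.82, 2.16], [0.22, 2.67], [-1.22, 4.37], [0.12, 2.79], [-3.08, 3.08]. Speed limits (rad/s): [1.89, 1.89, 2.57, 3.01, 3.01, 3.01].

### API

Orientations are given as a rotation vector (axis times angle).
In Python, from rig import robot, read_camera gives the robot as it stands. The module is installed in compiled form; this text tells all that it offers.
- The arm moves only by the tool servo_tool, never from a script. Its argument "motion" is a list of rows, each a list of 7 numbers: the gripper's target within -1 to 1 (fully open at 1, half-way at 0, shut at -1), then the shift along the tool's x, y, z in cm, then the turn, a rotation vector about the tool's x, y, z in degrees. A call has 1 to 10 rows; each row shifts and turns the commanded pose from where the row before left it, along the tool's axes as they then stand; what a row does not reach is not made up. A row lasts 1/10 s, in which the tool goes at most 50 mm and 8.59 degrees, less where a joint would pass 70% of its speed; a pose out of reach is approached as far as the arm can. A call with a gripper value outside its range is refused whole. The fingers move at their own pace and stop on an object; "newtons" is the grip in N (left out, the last holds). Time passes only in rows, so rows that do not move let the fingers close. It gives the time, the measured TCP pose, the force and the opening at its end, in the units of the state.
- robot.get_state(): the state, without advancing time (a new reading comes with each control period).
- read_camera(name): name is "side" or "top"; returns a dict with "pixels" (480x640x3 uint8, red, green, blue), "z_map" (480x640 float32, m along the optical axis (not along the pixel's ray), 0 where there is no reading), "intrinsics" (3x3 intrinsics, pixels), "world_to_cam" (4x4, takes a point from world to camera coordinates). Camera axes: x right, y up, looking along -z (the intrinsics and any distortion apply to the point x, -y, -z); pixel columns grow to the right and rows downward; lengths in m; the calibration is good to about 2 mm. A picture is of the moment at which its call begins.
- robot.finish_job(): hands the job in, once; it reports no verdict.
The state is a dict: "clock": time; "qpos": joint angles; "joint_velocities": joint speeds; "effort": joint torques, N m; "tcp_pos": TCP position; "tool_rot": TCP orientation; "contact_force": force on the tool from outside, world axes, zero at the start; "torque": the same for the moment, N m; "grip_width": opening from 0.0 (shut) to 1.0 (fully open).
Only numpy, scipy, OpenCV 4.12 (cv2) and the standard library are available. Lean on these libraries where they do the work, as an engineer would, in place of code of your own. Each camera call takes 0.05 s, during which the arm holds its last target.

## Working session

There is one attempt and no reset: what is moved stays moved. The work goes in short steps, Python scripts to look and compute and a tool call to move; the robot and the scene stay as the last step left them, time stands still between calls to the robot, and variables do not carry over. Pictures are saved under pics/ and viewed, and the job is handed in when it is done.

Besides the shell and the picture viewer there is one more tool, called in YAML: its name, and indented under it one key for each argument. servo_tool: Moves the arm, as the interface text tells. Its arguments: {"type":"object","properties":{"motion":{"type":"array","items":{"type":"array","items":{"type":"number"}}},"newtons":{"type":"number"}},"required":["motion"]}

```bash
mkdir -p pics
cat > h.py <<'E'
import numpy as np, cv2
from rig import robot, read_camera
def snap(n,tag):
    d=read_camera(n); cv2.imwrite(f'pics/{tag}.png',d['pixels'][:,:,::-1]); np.savez(f'{tag}.npz',**d); return d
E
python3 - <<'E'
from h import *
for n in('top','side'):
    d=snap(n,n+'0'); print(n,d['intrinsics'].tolist(),np.round(d['world_to_cam'],4).tolist(), d.keys())
print(robot.get_state())
E
```

```text
top [[525.526276761281, 0.0, 320.64896658969695], [0.0, 525.526276761281, 249.76017797728622], [0.0, 0.0, 1.0]] [[-0.017, -0.9998, 0.0076, -0.0815], [0.9933, -0.016, 0.1141, -0.5359], [-0.114, 0.0095, 0.9934, -1.1465], [0.0, 0.0, 0.0, 1.0]] dict_keys(['pixels', 'z_map', 'intrinsics', 'world_to_cam'])
side [[566.804188317091, 0.0, 318.1849514061515], [0.0, 566.804188317091, 239.08298657497943], [0.0, 0.0, 1.0]] [[-0.9975, -0.0693, 0.014, 0.5112], [0.0595, -0.7165, 0.6951, -0.1933], [-0.0381, 0.6942, 0.7188, -0.9914], [0.0, 0.0, 0.0, 1.0]] dict_keys(['pixels', 'z_map', 'intrinsics', 'world_to_cam'])
{'clock': 0.1, 'qpos': array([-1.38550588e+00,  4.94106618e-01,  1.34607490e+00, -2.68166691e-05,
        1.30248808e+00, -9.54943863e-02]), 'joint_velocities': array([ 5.27912083e-05, -1.81210120e-03, -5.38225999e-04, -1.49490259e-03,
        3.63467195e-04, -1.61757442e-03]), 'effort': array([ 8.46279945e-04, -8.80243492e+01, -3.82541406e+01,  7.10062939e-02,
        4.84820420e-02, -1.97631402e-05]), 'tcp_pos': array([ 0.17312789, -0.60018635,  0.21340492]), 'tool_rot': array([ 1.00061159,  1.32987846, -0.99943478]), 'contact_force': array([ 0.95580304,  0.30147595, -0.23360527]), 'torque': array([ 0.00549037, -0.0240664 , -0.01461042]), 'grip_width': 1.0001043737099913}
```

View pics/top0.png

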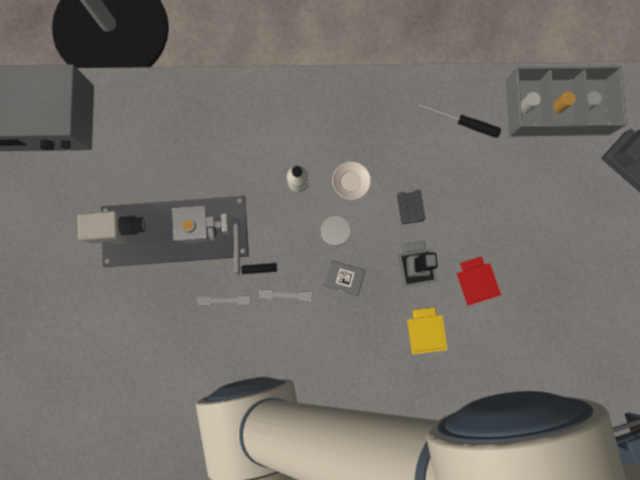

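View pics/side0.png

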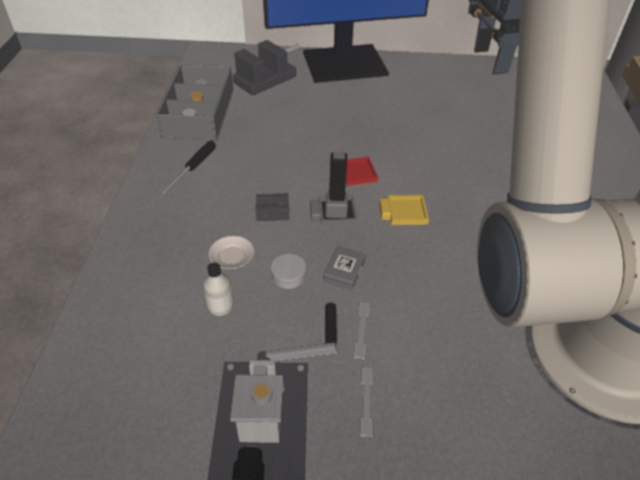

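The top view shows the reader in the grey dock at about (418,262), with the dock's block at (416,246). The case and label are at (345,278), the lever grip at (260,268), the lift plate spans (102–247, 197–267) and the specimen is at (187,226). Three trays could be the dock: grey (418,265), red (479,282) and yellow (427,332). Grey fits the description, and it is the one holding the reader. I'll confirm with an enlarged crop.

Run:
```python
import cv2,numpy as np
t=cv2.imread('pics/top0.png'); s=cv2.imread('pics/side0.png')
a=cv2.resize(t[225:305,310:450],None,fx=5.7,fy=5.7,interpolation=cv2.INTER_CUBIC); cv2.imwrite('pics/c1.png',a)
a=cv2.resize(s[140:300,240:440],None,fx=3.7,fy=3.7,interpolation=cv2.INTER_CUBIC); cv2.imwrite('pics/c2.png',a)
a=cv2.resize(t[190:310,95:295],None,fx=4,fy=4,interpolation=cv2.INTER_CUBIC); cv2.imwrite('pics/c3.png',a)
```

```text
(no output)
```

View pics/c1.png

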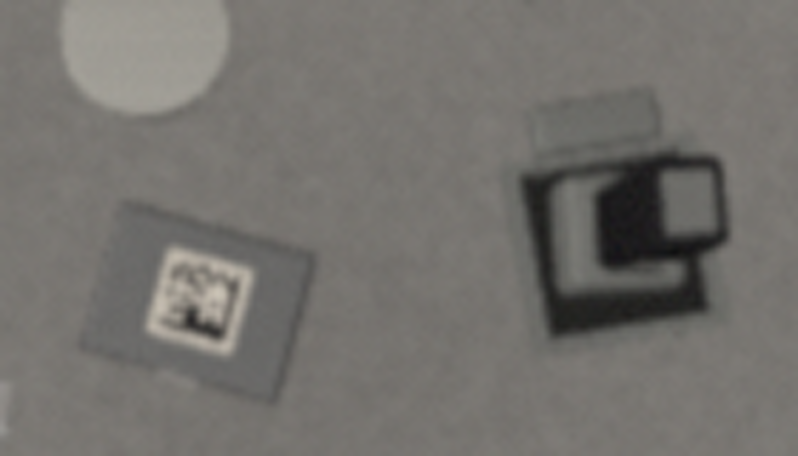

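View pics/c2.png

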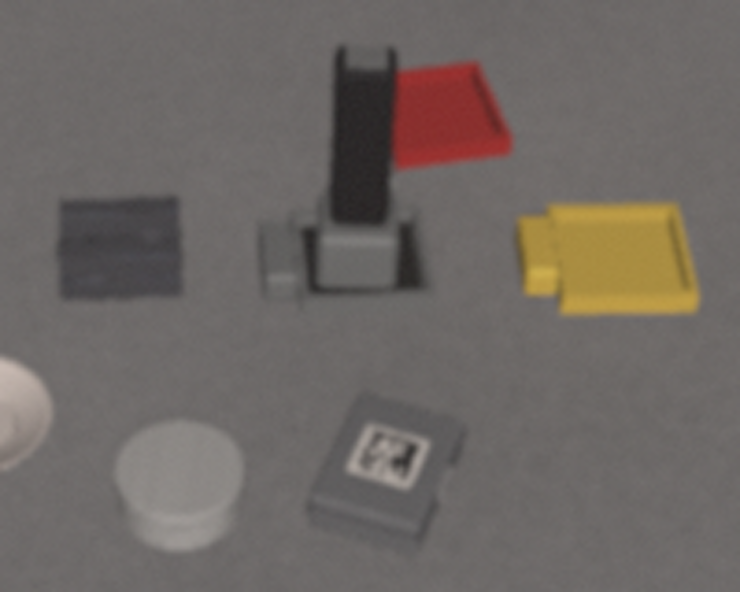

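View pics/c3.png

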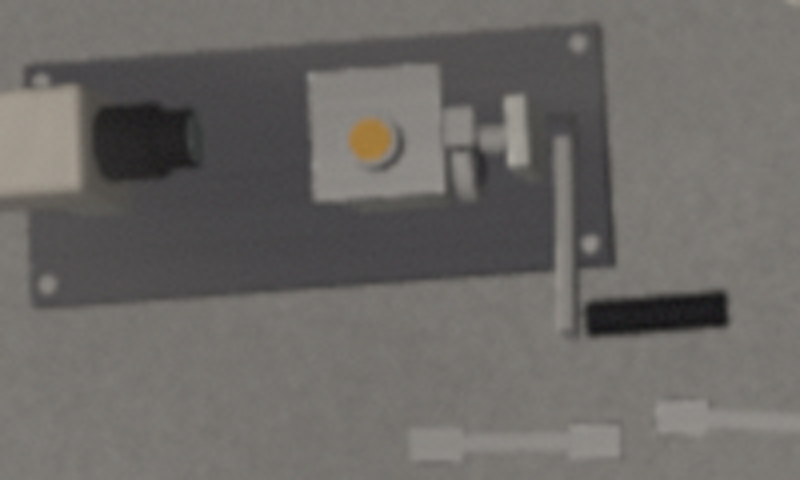

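Confirmed: the reader stands in the grey tray, with the grey block on its +x side, and the red and yellow trays are the look-alikes. Next I'll measure with ray casts and cross-check against depth.

```bash
cat >> h.py <<'E'
def ray(d,u,v):
    K=d['intrinsics'];W=d['world_to_cam'];R=W[:3,:3];t=W[:3,3]
    r=np.array([(u-K[0,2])/K[0,0],-(v-K[1,2])/K[1,1],-1.0]); return -R.T@t, R.T@r
def onplane(d,u,v,z):
    c,r=ray(d,u,v); return c+r*(z-c[2])/r[2]
def cloud(d):
    K=d['intrinsics'];W=d['world_to_cam'];R=W[:3,:3];t=W[:3,3]
    v,u=np.mgrid[:480,:640]; Z=d['z_map']
    P=np.stack([(u-K[0,2])/K[0,0]*Z,-(v-K[1,2])/K[1,1]*Z,-Z],-1)-t
    P=P@R; P[Z==0]=np.nan; return P
def proj(d,p):
    q=d['world_to_cam']@np.append(p,1); K=d['intrinsics']
    return K[0,0]*q[0]/-q[2]+K[0,2], K[1,1]*-q[1]/-q[2]+K[1,2]
def rect(pts):
    (c,s,a)=cv2.minAreaRect(np.float32(pts)*1000); return np.round(np.array(c)/1000,4),np.round(s,1),a
E
python3 - <<'E'
from h import *
T=dict(np.load('top0.npz'));S=dict(np.load('side0.npz'))
for nm,d in(('top',T),('side',S)):
    P=cloud(d); g=cv2.cvtColor(d['pixels'],cv2.COLOR_RGB2HSV)
    print(nm,'table z',np.nanmedian(P[300:320,330:400,2]))
    # reader handle top by depth
    if nm=='top': box=(slice(235,300),slice(395,445))
    else: box=(slice(145,225),slice(300,365))
    Q=P[box].reshape(-1,3); h=Q[(Q[:,2]>.148)&(Q[:,2]<.163)]; print('handle top',len(h),np.nanmedian(h,0).round(4),rect(h[:,:2]))
    h=Q[(Q[:,2]>.038)&(Q[:,2]<.051)]; print('head top',len(h),rect(h[:,:2]))
    h=Q[(Q[:,2]>.06)]; print('handle all',len(h),rect(h[:,:2]))
# label: bright contour
def blob(d,mask,box,z):
    m=np.zeros(mask.shape,np.uint8); r0,r1,c0,c1=box; m[r0:r1,c0:c1]=mask[r0:r1,c0:c1]*255
    m=cv2.morphologyEx(m,cv2.MORPH_CLOSE,np.ones((9,9)))
    c=max(cv2.findContours(m,0,cv2.CHAIN_APPROX_NONE)[0],key=cv2.contourArea).reshape(-1,2)
    return rect([onplane(d,u,v,z)[:2] for u,v in c])
for nm,d,b in(('top',T,(265,290,333,357)),('side',S,(250,276,330,360))):
    v=d['pixels'].min(2); print(nm,'label',blob(d,v>150,b,.026))
# grip (black)
for nm,d,b in(('top',T,(258,278,241,280)),('side',S,(300,346,318,345))):
    v=d['pixels'].max(2); print(nm,'grip',blob(d,v<50,b,.083)); 
    r0,r1,c0,c1=b; Q=cloud(d)[r0:r1,c0:c1][v[r0:r1,c0:c1]<50]; print(' depth top z',np.nanpercentile(Q[:,2],[10,50,90]))
# plate
v=T['pixels'].max(2)
P=cloud(T); 
hs=[(105.5,210.2)] 
for p in [(95+41/4,190+81/4),(95+578/4,190+43/4),(95+590/4,190+243/4),(95+48/4,190+284/4)]: print('screw',onplane(T,*p,.015).round(4))
for p in [(313,72),(438,65),(444,193),(315,200)]: print('stage',onplane(T,95+p[0]/4,190+p[1]/4,.1).round(4))
E
```

```text
top table z -0.00035559032794061875
handle top 232 [ 0.4959 -0.3072  0.1546] (array([ 0.4965, -0.3085]), array([28.7, 32.7]), 89.05069732666016)
head top 157 (array([ 0.4966, -0.3079]), array([45.8, 46.3]), 3.095224380493164)
handle all 396 (array([ 0.4955, -0.308 ]), array([35.5, 29.1]), 1.7921103239059448)
side table z 0.00033254643812185495
handle top 172 [ 0.4948 -0.3005  0.1541] (array([ 0.4956, -0.3046]), array([33.3, 30. ]), 2.2389445304870605)
head top 206 (array([ 0.4956, -0.3034]), array([44.6, 44.1]), 2.4036734104156494)
handle all 756 (array([ 0.4946, -0.304 ]), array([35.4, 31.3]), 2.198665142059326)
top label (array([ 0.4722, -0.1428]), array([32.9, 32.7]), 73.06407928466797)
side label (array([ 0.4825, -0.1405]), array([16. , 15.4]), 4.677135944366455)
top grip (array([0.4914, 0.0424]), array([16. , 72.5]), 3.3119027614593506)
 depth top z [0.0889956  0.09167588 0.09464385]
side grip (array([0.4907, 0.0399]), array([14.9, 73.6]), 3.423435926437378)
 depth top z [0.0891976  0.09180485 0.09418202]
screw [0.6351 0.3998 0.015 ]
screw [0.6524 0.0936 0.015 ]
screw [0.5369 0.0868 0.015 ]
screw [0.5186 0.3924 0.015 ]
stage [0.6209 0.2217 0.1   ]
stage [0.6236 0.1555 0.1   ]
stage [0.5549 0.1518 0.1   ]
stage [0.5523 0.2196 0.1   ]
```

Run:
```python
from h import *
from scipy.spatial.transform import Rotation as R
s=robot.get_state(); M=R.from_rotvec(s['tool_rot']).as_matrix(); print(M.round(3))
T=dict(np.load('top0.npz'))
f=lambda a,b:(310+a/5.7,225+b/5.7)
for p in[(520,175),(550,335),(707,308),(613,241)]: print('dock floor',onplane(T,*f(*p),.005).round(4), 'rim',onplane(T,*f(*p),.014).round(4))
for p in[(297,172),(351,181),(335,231),(411,207)]: print(onplane(T,*p,.03).round(3))
P=cloud(T);Q=P[240:296,395:440].reshape(-1,3)
b=P[236:256,400:430].reshape(-1,3); b=b[(b[:,2]>.016)&(b[:,2]<.024)]; print('block',len(b),rect(b[:,:2]))
b=Q[(Q[:,2]>.0095)&(Q[:,2]<.017)]; print('rim',len(b),rect(b[:,:2]))
```

```text
[[-0.     0.961  0.277]
 [ 0.001  0.277 -0.961]
 [-1.     0.    -0.001]]
dock floor [ 0.5208 -0.2749  0.005 ] rim [ 0.5199 -0.2734  0.014 ]
dock floor [ 0.4564 -0.2847  0.005 ] rim [ 0.456  -0.2831  0.014 ]
dock floor [ 0.4662 -0.3479  0.005 ] rim [ 0.4657 -0.3459  0.014 ]
dock floor [ 0.4937 -0.3113  0.005 ] rim [ 0.4929 -0.3095  0.014 ]
[ 0.714 -0.039  0.03 ]
[ 0.691 -0.162  0.03 ]
[ 0.577 -0.123  0.03 ]
[ 0.629 -0.297  0.03 ]
block 181 (array([ 0.5388, -0.2981]), array([24.4, 60. ]), 9.77970027923584)
rim 289 (array([ 0.5032, -0.3088]), array([97.1, 79.4]), 9.089421272277832)
```

servo_tool:
  motion:
    - [1, 0, 3.9, -1.9, 0, 0, 0]
    - [1, 0, 3.9, -1.9, 0, 0, 0]
    - [1, 0, 3.9, -1.9, 0, 0, 0]
    - [1, 0, 3.9, -1.9, 0, 0, 0]
    - [1, 0, 3.9, -1.9, 0, 0, 0]
    - [1, 0, 3.9, -1.9, 0, 0, 0]
    - [1, 0, 3.9, -1.9, 0, 0, 0]
    - [1, 0, 3.9, -1.9, 0, 0, 0]
    - [1, 0, 3.9, -1.9, 0, 0, 0]
    - [1, 0, 3.9, -1.9, 0, 0, 0]
  newtons: 25

```text
clock: 1.1
tcp_pos: [0.4963, -0.3084, 0.2137]
tool_rot: [1.0, 1.329, -1.0]
contact_force: [0.4, -1.0, -0.5]
grip_width: 0.997
```

servo_tool:
  motion:
    - [1, 0, 0, 0, 7, 0, 0]
    - [1, 0, 0, 0, 7, 0, 0]
    - [1, 0, 0, 0, 0, 0, 0]
    - [1, 0, 0, 0, 0, 0, 0]

```text
clock: 1.5
tcp_pos: [0.495, -0.3099, 0.2137]
tool_rot: [1.18, 1.228, -1.18]
contact_force: [-0.6, 0.3, 1.1]
grip_width: 0.999
```

```bash
cat >> h.py <<'E'
from scipy.spatial.transform import Rotation as Ro
def togo(target, yaw_jaw_deg=None):
    s=robot.get_state(); M=Ro.from_rotvec(s['tool_rot']).as_matrix()
    d=M.T@(np.array(target)-s['tcp_pos'])*100
    print('t',s['clock'],'tcp',s['tcp_pos'].round(4),'toolx',M[:,0].round(3),'jaw deg',np.degrees(np.arctan2(M[1,2],M[0,2])).round(2),'F',np.round(s['contact_force'],2),'w',round(s['grip_width'],3),'q',s['qpos'].round(2))
    print('to go cm (tool)',d.round(2))
    return d
E
python3 -c "
from h import *
togo([.4955,-.3065,.106])
snap('top','top1'); snap('side','side1')"
```

```text
t 1.5 tcp [ 0.495  -0.3099  0.2137] toolx [-0.  0. -1.] jaw deg -87.71 F [-0.63  0.34  1.08] w 0.999 q [-0.66  0.44  1.45 -0.    1.26  0.87]
to go cm (tool) [10.77  0.06 -0.33]
```

servo_tool:
  motion:
    - [1, 2, 0, -0.1, 0, 0, 0]
    - [1, 2, 0, -0.1, 0, 0, 0]
    - [1, 2, 0, -0.1, 0, 0, 0]
    - [1, 2, 0, 0, 0, 0, 0]
    - [1, 2, 0, 0, 0, 0, 0]
    - [1, 0.8, 0, 0, 0, 0, 0]
    - [1, 0, 0, 0, 0, 0, 0]

```text
clock: 2.3
tcp_pos: [0.4946, -0.3067, 0.1052]
tool_rot: [1.182, 1.228, -1.182]
contact_force: [-0.2, 0.2, 0.5]
grip_width: 0.999
```

```bash
python3 -c "
from h import *
togo([.4955,-.3065,.106])
d=snap('side','side2')
cv2.imwrite('pics/side2c.png',cv2.resize(d['pixels'][100:260,240:440,::-1],None,fx=3.7,fy=3.7))"
```

```text
t 2.3 tcp [ 0.4946 -0.3067  0.1052] toolx [-0.001  0.001 -1.   ] jaw deg -87.87 F [-0.19  0.15  0.48] w 0.999 q [-0.66  0.56  1.57  0.    1.01  0.88]
to go cm (tool) [-0.08  0.09 -0.02]
```

View pics/side2c.png

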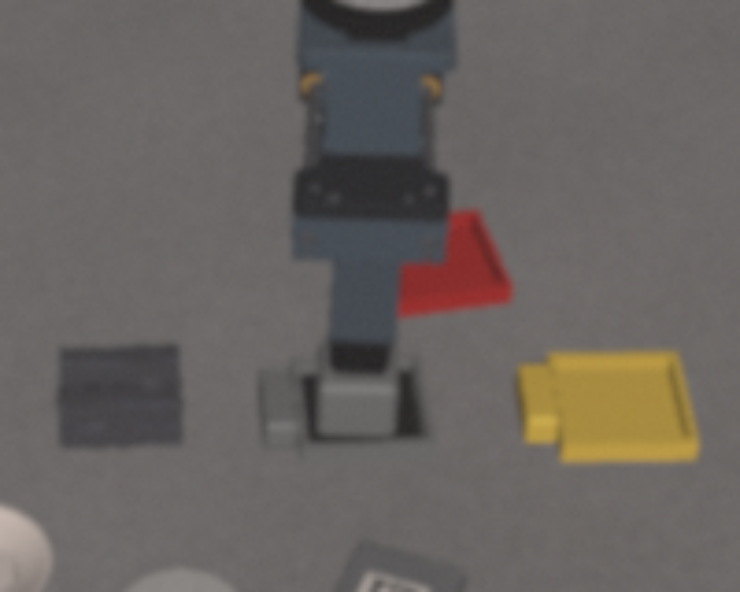

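The near finger (crop 365,290) covers the handle on its axis, above the head, so I'll close.

servo_tool:
  motion:
    - [-1, 0, 0, 0, 0, 0, 0]
    - [-1, 0, 0, 0, 0, 0, 0]
    - [-1, 0, 0, 0, 0, 0, 0]
    - [-1, 0, 0, 0, 0, 0, 0]
    - [-1, 0, 0, 0, 0, 0, 0]
    - [-1, 0, 0, 0, 0, 0, 0]
    - [-1, 0, 0, 0, 0, 0, 0]
  newtons: 25

```text
clock: 3.05
tcp_pos: [0.4952, -0.3069, 0.1059]
tool_rot: [1.182, 1.226, -1.182]
contact_force: [-0.0, -0.7, -0.7]
grip_width: 0.413
```

```bash
python3 -c "
from h import *
togo([.4955,-.3065,.187])"
```

```text
t 3.05 tcp [ 0.4952 -0.3069  0.1059] toolx [ 0. -0. -1.] jaw deg -87.91 F [-0.01 -0.66 -0.65] w 0.413 q [-0.66  0.56  1.57 -0.    1.01  0.88]
to go cm (tool) [-8.11  0.03 -0.04]
```

servo_tool:
  motion:
    - [-1, 0, 0, 0, 0, 0, 0]
    - [-1, 0, 0, 0, 0, 0, 0]
    - [-1, 0, 0, 0, 0, 0, 0]
    - [-1, 0, 0, 0, 0, 0, 0]

```text
clock: 3.45
tcp_pos: [0.4951, -0.3068, 0.1058]
tool_rot: [1.182, 1.226, -1.182]
contact_force: [0.1, 1.0, -1.7]
grip_width: 0.307
```

servo_tool:
  motion:
    - [-1, -0.8, 0, 0, 0, 0, 0]
    - [-1, -1.5, 0, 0, 0, 0, 0]
    - [-1, -2, 0, 0, 0, 0, 0]
    - [-1, -2, 0, 0, 0, 0, 0]
    - [-1, -1.7, 0, 0, 0, 0, 0]
    - [-1, 0, 0, 0, 0, 0, 0]

```text
clock: 4.05
tcp_pos: [0.4962, -0.3076, 0.1885]
tool_rot: [1.182, 1.222, -1.181]
contact_force: [0.5, 0.8, -1.9]
grip_width: 0.306
```

```bash
python3 -c "
from h import *
togo([.472,-.1425,.187])
d=snap('side','side3')
P=cloud(d)
cv2.imwrite('pics/side3c.png',cv2.resize(d['pixels'][60:280,220:440,::-1],None,fx=2.7,fy=2.7))"
```

```text
t 4.05 tcp [ 0.4962 -0.3076  0.1885] toolx [ 0.003 -0.003 -1.   ] jaw deg -87.91 F [ 0.55  0.79 -1.87] w 0.306 q [-0.66  0.46  1.49  0.    1.19  0.88]
to go cm (tool) [  0.11  -1.82 -16.59]
```

View pics/side3c.png

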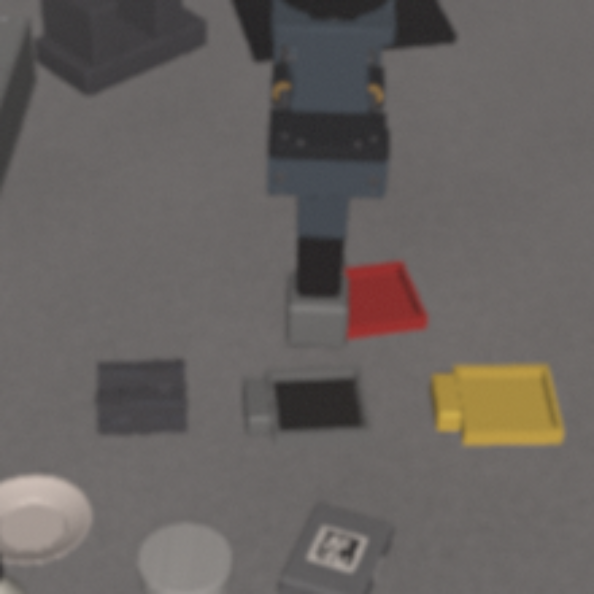

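The side view shows the reader hanging upright at crop (320,300), clear of the empty dock at (318,405). Next stop is over the label.

servo_tool:
  motion:
    - [-1, 0, -0.1, -0.8, 0, 0, 0]
    - [-1, 0, -0.2, -1.8, 0, 0, 0]
    - [-1, 0, -0.3, -2.5, 0, 0, 0]
    - [-1, 0, -0.3, -2.5, 0, 0, 0]
    - [-1, 0, -0.3, -2.5, 0, 0, 0]
    - [-1, 0, -0.2, -2.5, 0, 0, 0]
    - [-1, 0, -0.2, -2, 0, 0, 0]
    - [-1, 0, -0.1, -1.3, 0, 0, 0]
    - [-1, 0, -0.1, -0.7, 0, 0, 0]
    - [-1, 0, 0, 0, 0, 0, 0]

```text
clock: 5.1
tcp_pos: [0.4708, -0.1408, 0.1858]
tool_rot: [1.182, 1.227, -1.182]
contact_force: [-0.2, 0.1, -2.3]
grip_width: 0.304
```

```bash
python3 -c "
from h import *
togo([.472,-.1425,.187])
d=snap('side','side4')
P=cloud(d)
cv2.imwrite('pics/side4c.png',cv2.resize(d['pixels'][100:300,240:440,::-1],None,fx=3,fy=3))
d=snap('top','top4')
cv2.imwrite('pics/top4c.png',cv2.resize(d['pixels'][200:320,280:480,::-1],None,fx=4,fy=4))
"
```

```text
t 5.1 tcp [ 0.4708 -0.1408  0.1858] toolx [-0.  0. -1.] jaw deg -87.85 F [-0.21  0.08 -2.3 ] w 0.304 q [-0.41  0.34  1.7  -0.    1.1   1.12]
to go cm (tool) [-0.12  0.11  0.17]
```

View pics/side4c.png

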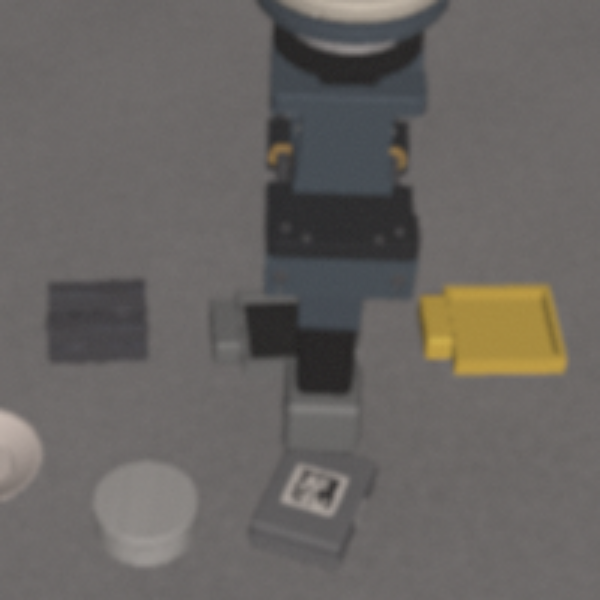

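View pics/top4c.png

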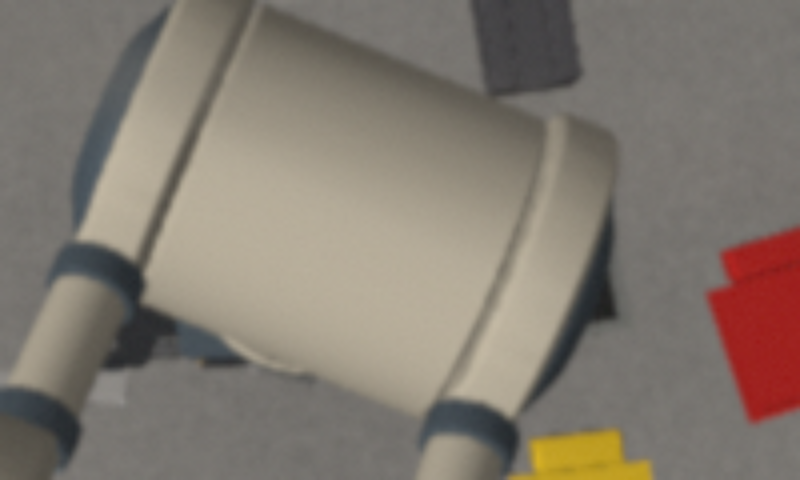

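```bash
python3 -c "
from h import *
S=dict(np.load('side4.npz'))
print('label side',onplane(S,345.3,263.7,.026).round(4))
P=cloud(S); Q=P[215:255,325:370].reshape(-1,3); Q=Q[Q[:,2]>.07]
fr=Q[(Q[:,2]<.12)&(Q[:,2]>.08)]; print('head', len(fr), np.nanpercentile(fr,[2,50,98],axis=0).round(4), rect(fr[:,:2]))
print(proj(S,[.471,-.118,.085]))
"
```

```text
label side [ 0.4704 -0.1396  0.026 ]
head 313 [[ 0.4485 -0.1212  0.088 ]
 [ 0.4705 -0.1163  0.1053]
 [ 0.492  -0.1136  0.1196]] (array([ 0.4703, -0.132 ]), array([45.5, 40.4]), 2.945697069168091)
(np.float64(346.1041696725597), np.float64(251.00539187281802))
```

servo_tool:
  motion:
    - [-1, 0, 0.1, 0.2, 0, 0, 0]
    - [-1, 0, 0, 0, 0, 0, 0]
    - [-1, 0, 0, 0, 0, 0, 0]
    - [-1, 0, 0, 0, 0, 0, 0]
    - [-1, 0, 0, 0, 0, 0, 0]
    - [-1, 0, 0, 0, 0, 0, 0]
    - [-1, 0, 0, 0, 0, 0, 0]
    - [-1, 0, 0, 0, 0, 0, 0]
    - [-1, 0, 0, 0, 0, 0, 0]
    - [-1, 0, 0, 0, 0, 0, 0]

```text
clock: 6.2
tcp_pos: [0.4722, -0.1436, 0.1859]
tool_rot: [1.182, 1.226, -1.182]
contact_force: [0.3, 0.2, -1.0]
grip_width: 0.306
```

servo_tool:
  motion:
    - [-1, 0, 0, 0, 0, 0, 0]
    - [-1, 0, 0, 0, 0, 0, 0]
    - [-1, 0, 0, 0, 0, 0, 0]
    - [-1, 0, 0, 0, 0, 0, 0]
    - [-1, 0, 0, 0, 0, 0, 0]
    - [-1, 0, 0, 0, 0, 0, 0]
    - [-1, 0, 0, 0, 0, 0, 0]
    - [-1, 0, 0, 0, 0, 0, 0]
    - [-1, 0, 0, 0, 0, 0, 0]
    - [-1, 0, 0, 0, 0, 0, 0]

```text
clock: 7.2
tcp_pos: [0.4722, -0.1436, 0.1859]
tool_rot: [1.182, 1.226, -1.182]
contact_force: [-0.2, -0.0, -1.1]
grip_width: 0.303
```

```bash
python3 -c "
from h import *
S=dict(np.load('side3.npz'))
m=np.zeros((480,640),np.uint8); m[190:225,318:365]=(S['pixels'][190:225,318:365].max(2)<45)*255
c=max(cv2.findContours(m,0,cv2.CHAIN_APPROX_NONE)[0],key=cv2.contourArea).reshape(-1,2)
print(c.min(0),c.max(0),rect([onplane(S,u,v,.005)[:2] for u,v in c]))
P=cloud(S);Q=P[180:235,300:370].reshape(-1,3)
b=Q[(Q[:,2]>.011)&(Q[:,2]<.017)]; print('rim',len(b),rect(b[:,:2]))
b=Q[(Q[:,2]>.003)&(Q[:,2]<.007)]; print('floor',np.nanmedian(b,0))
togo([.495,-.308,.187])
"
```

```text
[324 209] [335 217] (array([ 0.5091, -0.3008]), array([23.7, 25.1]), 3.564342498779297)
rim 315 (array([ 0.497 , -0.3376]), array([151.2, 107.9]), 85.26444244384766)
floor [ 0.49408286 -0.31078333  0.00507524]
t 7.2 tcp [ 0.4722 -0.1436  0.1859] toolx [-0.  0. -1.] jaw deg -87.91 F [-0.22 -0.   -1.06] w 0.303 q [-0.42  0.34  1.7   0.    1.1   1.12]
to go cm (tool) [-0.11  1.68 16.51]
```

servo_tool:
  motion:
    - [-1, 0, 0.1, 0.8, 0, 0, 0]
    - [-1, 0, 0.2, 1.8, 0, 0, 0]
    - [-1, 0, 0.2, 2.5, 0, 0, 0]
    - [-1, 0, 0.3, 2.5, 0, 0, 0]
    - [-1, 0, 0.3, 2.5, 0, 0, 0]
    - [-1, 0, 0.3, 2.5, 0, 0, 0]
    - [-1, 0, 0.2, 2.0, 0, 0, 0]
    - [-1, 0, 0.1, 1.2, 0, 0, 0]
    - [-1, 0, 0, 0.7, 0, 0, 0]
    - [-1, 0, 0, 0, 0, 0, 0]

```text
clock: 8.2
tcp_pos: [0.4951, -0.3082, 0.1858]
tool_rot: [1.183, 1.226, -1.183]
contact_force: [-1.0, -0.8, -0.9]
grip_width: 0.305
```

```bash
python3 -c "
from h import *
togo([.495,-.308,.1065])
d=snap('side','side5')
P=cloud(d); Q=P[140:200,315:365].reshape(-1,3); Q=Q[(Q[:,2]<.14)&(Q[:,2]>.08)]; print(np.nanpercentile(Q,[2,50,98],axis=0).round(4))
"
```

```text
t 8.2 tcp [ 0.4951 -0.3082  0.1858] toolx [-0.  0. -1.] jaw deg -87.94 F [-0.97 -0.84 -0.87] w 0.305 q [-0.66  0.46  1.49  0.    1.19  0.88]
to go cm (tool) [ 7.93 -0.01 -0.02]
[[ 0.4732 -0.3172  0.0881]
 [ 0.4953 -0.2859  0.1191]
 [ 0.5167 -0.2806  0.1383]]
```

servo_tool:
  motion:
    - [-1, 1.5, 0, 0, 0, 0, 0]
    - [-1, 1.8, 0, 0, 0, 0, 0]
    - [-1, 1.8, 0, 0, 0, 0, 0]
    - [-1, 1.2, 0, 0, 0, 0, 0]
    - [-1, 0.8, 0, 0, 0, 0, 0]
    - [-1, 0.5, 0, 0, 0, 0, 0]
    - [-1, 0.2, 0, 0, 0, 0, 0]
    - [-1, 0, 0, 0, 0, 0, 0]

```text
clock: 9.05
tcp_pos: [0.4954, -0.3079, 0.1081]
tool_rot: [1.182, 1.226, -1.182]
contact_force: [-0.2, 0.3, -1.6]
grip_width: 0.301
```

```bash
python3 -c "
from h import *
togo([.495,-.308,.1065])
"
```

```text
t 9.05 tcp [ 0.4954 -0.3079  0.1081] toolx [ 0. -0. -1.] jaw deg -87.91 F [-0.2   0.28 -1.57] w 0.301 q [-0.66  0.56  1.57  0.    1.02  0.88]
to go cm (tool) [ 0.16 -0.04  0.01]
```

servo_tool:
  motion:
    - [-1, 0.1, 0, 0, 0, 0, 0]
    - [-1, 0.1, 0, 0, 0, 0, 0]
    - [-1, 0, 0, 0, 0, 0, 0]
    - [-1, 0, 0, 0, 0, 0, 0]

```text
clock: 9.45
tcp_pos: [0.4952, -0.3079, 0.106]
tool_rot: [1.182, 1.226, -1.182]
contact_force: [0.7, -0.3, -1.4]
grip_width: 0.307
```

servo_tool:
  motion:
    - [1, 0, 0, 0, 0, 0, 0]
    - [1, 0, 0, 0, 0, 0, 0]
    - [1, 0, 0, 0, 0, 0, 0]
    - [1, 0, 0, 0, 0, 0, 0]
    - [1, 0, 0, 0, 0, 0, 0]
    - [1, 0, 0, 0, 0, 0, 0]
    - [1, 0, 0, 0, 0, 0, 0]
    - [1, 0, 0, 0, 0, 0, 0]

```text
clock: 10.25
tcp_pos: [0.4952, -0.3079, 0.1059]
tool_rot: [1.182, 1.226, -1.182]
contact_force: [-0.8, 0.2, -0.6]
grip_width: 0.974
```

```bash
python3 -c "
from h import *
togo([.495,-.308,.1065])
"
```

```text
t 10.25 tcp [ 0.4952 -0.3079  0.1059] toolx [-0. -0. -1.] jaw deg -87.91 F [-0.84  0.23 -0.61] w 0.974 q [-0.66  0.56  1.57 -0.    1.01  0.88]
to go cm (tool) [-0.06 -0.02  0.01]
```

servo_tool:
  motion:
    - [1, -1, 0, 0, 0, 0, 0]
    - [1, -2, 0, 0, 0, 0, 0]
    - [1, -2.5, 0, 0, 0, 0, 0]
    - [1, -2.5, 0, 0, 0, 0, 0]
    - [1, -2, 0, 0, 0, 0, 0]
    - [1, -1, 0, 0, 0, 0, 0]
    - [1, 0, 0, 0, 0, 0, 0]

```text
clock: 10.95
tcp_pos: [0.4957, -0.3083, 0.2174]
tool_rot: [1.182, 1.224, -1.182]
contact_force: [0.5, 0.1, 0.4]
grip_width: 1.003
```

servo_tool:
  motion:
    - [1, 0, 0, 0, -8, 0, 0]
    - [1, 0, 0, 0, -8, 0, 0]
    - [1, 0, 0, 0, -8, 0, 0]
    - [1, 0, 0, 0, -8, 0, 0]
    - [1, 0, 0, 0, -8, 0, 0]
    - [1, 0, 0, 0, -8, 0, 0]
    - [1, 0, 0, 0, -8, 0, 0]
    - [1, 0, 0, 0, -8, 0, 0]
    - [1, 0, 0, 0, -8, 0, 0]
    - [1, 0, 0, 0, -8, 0, 0]

```text
clock: 11.95
tcp_pos: [0.4947, -0.3075, 0.2147]
tool_rot: [0.105, 1.57, -0.103]
contact_force: [0.8, -0.1, -0.3]
grip_width: 1.001
```

servo_tool:
  motion:
    - [1, 0, 0, 0, -7, 0, 0]
    - [1, 0, 0, 0, -4.2, 0, 0]
    - [1, 0, 0, 0, 0, 0, 0]
    - [1, 0, 0, 0, 0, 0, 0]

```text
clock: 12.35
tcp_pos: [0.4949, -0.3077, 0.2152]
tool_rot: [-0.043, 1.571, 0.044]
contact_force: [-0.8, -0.8, 0.7]
grip_width: 0.999
```

```bash
python3 -c "
from h import *
togo([.491,.039,.2])
d=snap('side','side6')
P=cloud(d); Q=P[145:225,300:365].reshape(-1,3)
h=Q[(Q[:,2]>.148)&(Q[:,2]<.163)]; print('handle top',rect(h[:,:2]),np.nanmedian(h,0))
"
```

```text
t 12.35 tcp [ 0.4949 -0.3077  0.2152] toolx [-0.001  0.001 -1.   ] jaw deg 3.15 F [-0.83 -0.75  0.65] w 0.999 q [-0.66  0.43  1.45 -0.    1.26 -0.71]
to go cm (tool) [ 1.54 34.63  1.51]
handle top (array([ 0.4956, -0.3033]), array([33.4, 27.8]), 2.537388563156128) [ 0.49491949 -0.29992258  0.15428748]
```

View pics/side6.png

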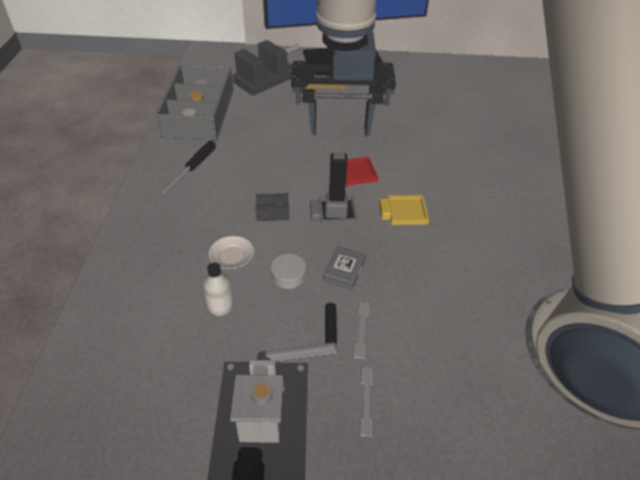

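The side view shows the reader standing upright in the grey dock at (338,180), within about 1 mm of its first position and clear of the gripper. The lever is next.

servo_tool:
  motion:
    - [1, 0, 2, 0.1, 0, 0, 0]
    - [1, 0, 3.8, 0.2, 0, 0, 0]
    - [1, 0, 4, 0.2, 0, 0, 0]
    - [1, 0, 4, 0.2, 0, 0, 0]
    - [1, 0, 4, 0.2, 0, 0, 0]
    - [1, 0, 4, 0.2, 0, 0, 0]
    - [1, 0, 4, 0.2, 0, 0, 0]
    - [1, 0, 4, 0.1, 0, 0, 0]
    - [1, 0, 3.5, 0.1, 0, 0, 0]
    - [1, 0, 1.3, 0, 0, 0, 0]

```text
clock: 13.4
tcp_pos: [0.4893, 0.0416, 0.2159]
tool_rot: [-0.045, 1.571, 0.046]
contact_force: [-0.1, -1.1, 0.1]
grip_width: 0.998
```

servo_tool:
  motion:
    - [1, 0, 0, 0, 0, 0, 0]
    - [1, 0, 0, 0, 0, 0, 0]

```text
clock: 13.6
tcp_pos: [0.4902, 0.0381, 0.2159]
tool_rot: [-0.045, 1.57, 0.045]
contact_force: [0.3, -1.2, 0.4]
grip_width: 1.001
```

```bash
python3 -c "
from h import *
togo([.491,.039,.064])
d=snap('side','side7')
"
```

```text
t 13.6 tcp [0.4902 0.0381 0.2159] toolx [-0. -0. -1.] jaw deg 3.29 F [ 0.31 -1.19  0.43] w 1.001 q [-0.04  0.3   1.66 -0.    1.17 -0.1 ]
to go cm (tool) [15.19  0.09  0.09]
```

View pics/side7.png

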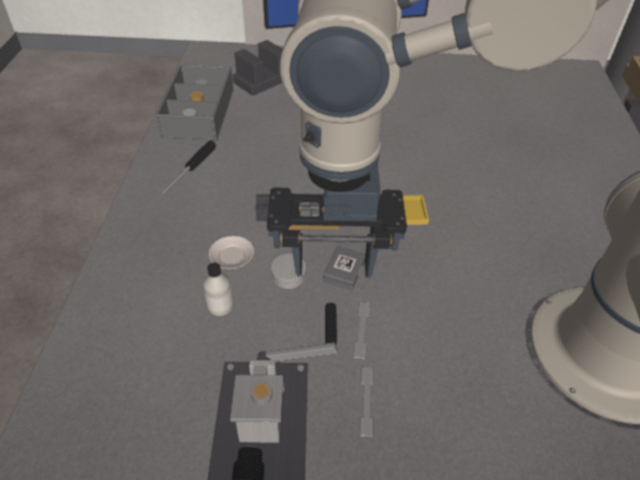

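servo_tool:
  motion:
    - [1, 1.5, 0.1, 0.1, 0, 0, 0]
    - [1, 2.5, 0, 0, 0, 0, 0]
    - [1, 2.5, 0, 0, 0, 0, 0]
    - [1, 2.5, 0, 0, 0, 0, 0]
    - [1, 2.5, 0, 0, 0, 0, 0]
    - [1, 2, 0, 0, 0, 0, 0]
    - [1, 1.2, 0, 0, 0, 0, 0]
    - [1, 0.5, 0, 0, 0, 0, 0]
    - [1, 0, 0, 0, 0, 0, 0]

```text
clock: 14.55
tcp_pos: [0.4911, 0.0386, 0.0636]
tool_rot: [-0.044, 1.571, 0.044]
contact_force: [-0.5, 0.3, 0.3]
grip_width: 0.996
```

```bash
python3 -c "
from h import *
togo([.491,.039,.064])
d=snap('side','side8')
cv2.imwrite('pics/side8c.png',cv2.resize(d['pixels'][200:400,200:440,::-1],None,fx=3,fy=3))
"
```

```text
t 14.55 tcp [0.4911 0.0386 0.0636] toolx [-0.001  0.    -1.   ] jaw deg 3.21 F [-0.48  0.26  0.27] w 0.996 q [-0.04  0.53  1.83 -0.    0.78 -0.1 ]
to go cm (tool) [-0.04  0.04 -0.01]
```

View pics/side8c.png

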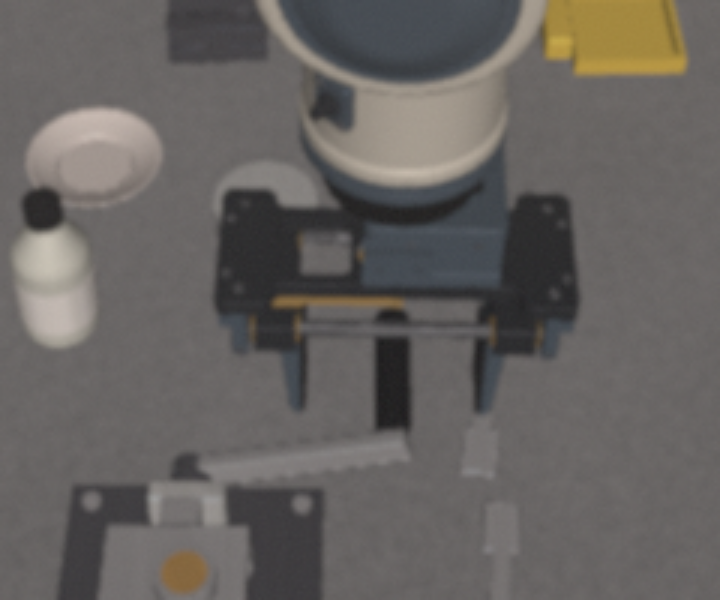

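The black grip (crop 393,370) lies midway between the open fingers, so I'll close on it.

servo_tool:
  motion:
    - [-1, 0, 0, 0, 0, 0, 0]
    - [-1, 0, 0, 0, 0, 0, 0]
    - [-1, 0, 0, 0, 0, 0, 0]
    - [-1, 0, 0, 0, 0, 0, 0]
    - [-1, 0, 0, 0, 0, 0, 0]
    - [-1, 0, 0, 0, 0, 0, 0]
    - [-1, 0, 0, 0, 0, 0, 0]
    - [-1, 0, 0, 0, 0, 0, 0]
    - [-1, 0, 0, 0, 0, 0, 0]
    - [-1, 0, 0, 0, 0, 0, 0]
  newtons: 30

```text
clock: 15.6
tcp_pos: [0.4905, 0.0395, 0.0637]
tool_rot: [-0.045, 1.572, 0.045]
contact_force: [-4.9, -1.1, -1.4]
grip_width: 0.215
```

servo_tool:
  motion:
    - [-1, 0, 0, 0, 0, 0, 0]
    - [-1, 0, 0, 0, 0, 0, 0]
    - [-1, 0, 0, 0, 0, 0, 0]

```text
clock: 15.9
tcp_pos: [0.4905, 0.0394, 0.0637]
tool_rot: [-0.045, 1.572, 0.045]
contact_force: [-4.6, -1.0, -1.2]
grip_width: 0.215
```

```bash
python3 -c "
from h import *
togo([.491,.039,.064])
s=robot.get_state()
# arc increments, in tool (x=down, z=lift +x)
a=np.radians(15)+np.linspace(0,np.radians(75),21)
x=-11*np.cos(a); z=11*np.sin(a)
for dx,dz in zip(np.diff(x),np.diff(z)): print('[-1,%.2f,0,%.2f,0,0,0]'%(-dz,dx),end=', ')
"
```

```text
t 15.9 tcp [0.4905 0.0394 0.0637] toolx [-0.001  0.    -1.   ] jaw deg 3.29 F [-4.59 -1.05 -1.17] w 0.215 q [-0.04  0.53  1.83 -0.    0.79 -0.1 ]
to go cm (tool) [-0.03 -0.05  0.05]
[-1,-0.69,0,0.21,0,0,0], [-1,-0.67,0,0.25,0,0,0], [-1,-0.66,0,0.30,0,0,0], [-1,-0.63,0,0.34,0,0,0], [-1,-0.61,0,0.38,0,0,0], [-1,-0.59,0,0.42,0,0,0], [-1,-0.56,0,0.46,0,0,0], [-1,-0.53,0,0.49,0,0,0], [-1,-0.49,0,0.53,0,0,0], [-1,-0.46,0,0.56,0,0,0], [-1,-0.42,0,0.59,0,0,0], [-1,-0.38,0,0.61,0,0,0], [-1,-0.34,0,0.63,0,0,0], [-1,-0.30,0,0.66,0,0,0], [-1,-0.25,0,0.67,0,0,0], [-1,-0.21,0,0.69,0,0,0], [-1,-0.16,0,0.70,0,0,0], [-1,-0.12,0,0.71,0,0,0], [-1,-0.07,0,0.72,0,0,0], [-1,-0.02,0,0.72,0,0,0],
```

servo_tool:
  motion:
    - [-1, -0.69, 0, 0.21, 0, 0, 0]
    - [-1, -0.67, 0, 0.25, 0, 0, 0]
    - [-1, -0.66, 0, 0.3, 0, 0, 0]
    - [-1, -0.63, 0, 0.34, 0, 0, 0]
    - [-1, -0.61, 0, 0.38, 0, 0, 0]
    - [-1, -0.59, 0, 0.42, 0, 0, 0]
    - [-1, -0.56, 0, 0.46, 0, 0, 0]
    - [-1, 0, 0, 0, 0, 0, 0]

```text
clock: 16.7
tcp_pos: [0.5153, 0.0409, 0.109]
tool_rot: [-0.045, 1.57, 0.045]
contact_force: [-6.4, 0.2, -0.3]
grip_width: 0.21
```

```bash
python3 -c "
from h import *
togo([.597,.045,.146])
d=snap('side','side9')
cv2.imwrite('pics/side9c.png',cv2.resize(d['pixels'][200:400,200:440,::-1],None,fx=3,fy=3))
"
```

```text
t 16.7 tcp [0.5153 0.0409 0.109 ] toolx [ 0.001  0.    -1.   ] jaw deg 3.29 F [-6.4   0.24 -0.29] w 0.21 q [-0.04  0.48  1.73  0.    0.93 -0.09]
to go cm (tool) [-3.7  -0.06  8.18]
```

View pics/side9c.png

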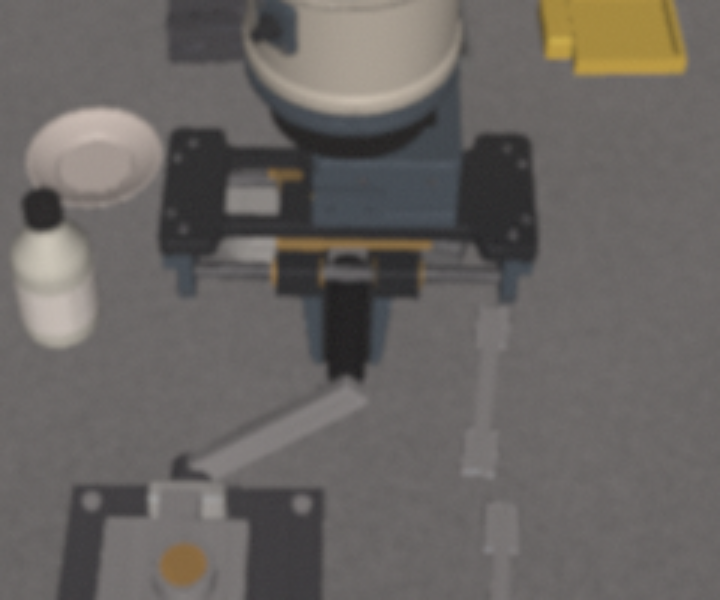

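The lever has followed the gripper and the grip is seated between the pads at crop (345,330). I'll continue the arc.

servo_tool:
  motion:
    - [-1, -0.53, 0, 0.49, 0, 0, 0]
    - [-1, -0.49, 0, 0.53, 0, 0, 0]
    - [-1, -0.46, 0, 0.56, 0, 0, 0]
    - [-1, -0.42, 0, 0.59, 0, 0, 0]
    - [-1, -0.38, 0, 0.61, 0, 0, 0]
    - [-1, -0.34, 0, 0.63, 0, 0, 0]
    - [-1, -0.3, 0, 0.66, 0, 0, 0]
    - [-1, 0, 0, 0, 0, 0, 0]

```text
clock: 17.55
tcp_pos: [0.5566, 0.0433, 0.1375]
tool_rot: [-0.045, 1.569, 0.045]
contact_force: [-3.0, 2.3, -2.6]
grip_width: 0.214
```

```bash
python3 -c "
from h import *
togo([.597,.045,.146])
"
```

```text
t 17.55 tcp [0.5566 0.0433 0.1375] toolx [ 0.001  0.    -1.   ] jaw deg 3.29 F [-3.05  2.32 -2.57] w 0.214 q [-0.03  0.49  1.6   0.    1.05 -0.09]
to go cm (tool) [-0.85 -0.06  4.05]
```

servo_tool:
  motion:
    - [-1, -0.25, 0, 0.67, 0, 0, 0]
    - [-1, -0.21, 0, 0.69, 0, 0, 0]
    - [-1, -0.16, 0, 0.68, 0, 0, 0]
    - [-1, -0.1, 0, 0.68, 0, 0, 0]
    - [-1, -0.06, 0, 0.68, 0, 0, 0]
    - [-1, 0, 0, 0.6, 0, 0, 0]
    - [-1, 0, 0, 0, 0, 0, 0]
    - [-1, 0, 0, 0, 0, 0, 0]
    - [-1, 0, 0, 0, 0, 0, 0]

```text
clock: 18.45
tcp_pos: [0.5954, 0.0456, 0.145]
tool_rot: [-0.045, 1.571, 0.045]
contact_force: [-5.0, 2.9, -2.8]
grip_width: 0.21
```

```bash
python3 -c "
from h import *
togo([.597,.045,.146])
d=snap('side','sideA')
cv2.imwrite('pics/sideAc.png',cv2.resize(d['pixels'][200:480,180:400,::-1],None,fx=2.1,fy=2.1))
d=snap('top','topA')
cv2.imwrite('pics/topAc.png',cv2.resize(d['pixels'][170:310,80:290,::-1],None,fx=3.7,fy=3.7))
"
```

```text
t 18.45 tcp [0.5954 0.0456 0.145 ] toolx [-0.001  0.    -1.   ] jaw deg 3.29 F [-4.95  2.9  -2.76] w 0.21 q [-0.02  0.53  1.5   0.    1.12 -0.08]
to go cm (tool) [-0.1  -0.07  0.16]
```

View pics/sideAc.png

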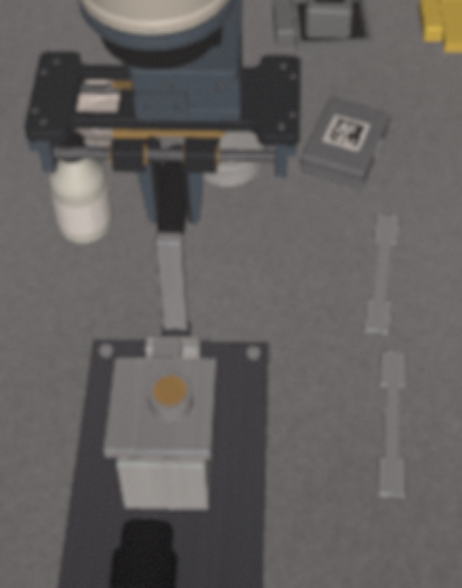

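View pics/topAc.png

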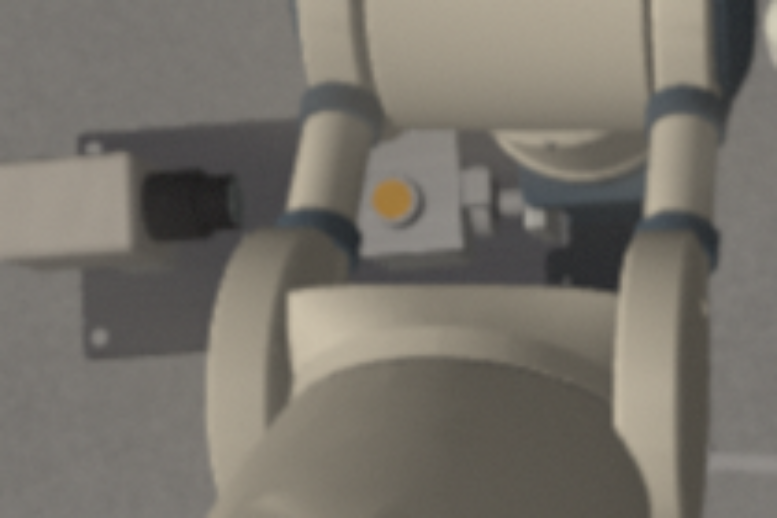

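The side view shows the lever arm standing nearly vertical, crop (169,237) to (175,328), with the specimen on the stage at (170,392). I'll check the angle, stage height, specimen and reader numerically.

```bash
python3 -c "
from h import *
S=dict(np.load('sideA.npz'));T=dict(np.load('topA.npz'));P=cloud(S)
# arm pixels
pts=[]
for r in range(238,326,6):
    v=int(200+r/2.1); 
    row=P[v,255:270]; px=S['pixels'][v,255:270].mean(1); m=px>px.max()-25
    q=np.nanmedian(row[m],0); pts.append(q)
pts=np.array(pts); print(pts.round(4))
c=np.polyfit(pts[:,2],pts[:,0],1); print('lean dx/dz rad',c[0])
for n,d in(('side',S),('top',T),('side0',dict(np.load('side0.npz'))),('top0',dict(np.load('top0.npz')))):
    Q=cloud(d).reshape(-1,3); b=Q[(abs(Q[:,0]-.588)<.033)&(abs(Q[:,1]-.188)<.033)]
    st=b[(b[:,2]>.09)&(b[:,2]<.118)&(np.hypot(b[:,0]-.588,b[:,1]-.188)>.02)]; sp=b[(b[:,2]>.113)]
    print(n,'stage',np.nanmedian(st,0).round(4),len(st),'spec',np.nanmedian(sp,0).round(4))
Q=P[145:225,300:365].reshape(-1,3)
h=Q[(Q[:,2]>.148)&(Q[:,2]<.163)]; print('handle',len(h),len(h) and rect(h[:,:2]))
"
```

```text
[[0.5942 0.0966 0.1724]
 [0.592  0.1009 0.171 ]
 [0.592  0.1011 0.164 ]
 [0.5923 0.1017 0.1603]
 [0.5934 0.1022 0.1525]
 [0.5939 0.1013 0.1442]
 [0.5936 0.1017 0.1374]
 [0.593  0.1018 0.1295]
 [0.5929 0.1017 0.1216]
 [0.5935 0.1017 0.1134]
 [0.5944 0.1015 0.1078]
 [0.5949 0.1013 0.0995]
 [0.5931 0.1019 0.0926]
 [0.5928 0.1018 0.0835]
 [0.594  0.102  0.0758]]
lean dx/dz rad -0.010418207986674987
side stage [0.5888 0.194  0.1132] 1340 spec [0.5844 0.1938 0.1146]
top stage [0.5835 0.1725 0.1128] 508 spec [0.5839 0.1818 0.1157]
side0 stage [0.5868 0.1933 0.1   ] 1350 spec [0.5814 0.1907 0.1162]
top0 stage [0.5881 0.1879 0.0996] 686 spec [0.5814 0.1879 0.1161]
handle 178 (array([ 0.4956, -0.304 ]), array([33.7, 28.2]), 3.093188762664795)
```

servo_tool:
  motion:
    - [-1, 0, 0, 0, 0, 0, 0]
    - [-1, 0, 0, 0, 0, 0, 0]
    - [-1, 0, 0, 0, 0, 0, 0]
    - [-1, 0, 0, 0, 0, 0, 0]
    - [-1, 0, 0, 0, 0, 0, 0]

```text
clock: 19.05
tcp_pos: [0.5953, 0.0456, 0.145]
tool_rot: [-0.045, 1.571, 0.045]
contact_force: [-6.3, 2.7, -2.6]
grip_width: 0.21
```

```bash
python3 -c "
from h import *
togo([.5954,.0456,.145])
Q=cloud(dict(np.load('sideA.npz'))).reshape(-1,3); b=Q[(abs(Q[:,0]-.588)<.03)&(abs(Q[:,1]-.188)<.03)&(Q[:,2]>.124)]; print('specimen top',np.nanmedian(b,0).round(4),len(b))
print(robot.finish_job())
"
```

```text
t 19.05 tcp [0.5953 0.0456 0.145 ] toolx [-0.001  0.    -1.   ] jaw deg 3.29 F [-6.26  2.66 -2.58] w 0.21 q [-0.02  0.53  1.5   0.    1.12 -0.08]
to go cm (tool) [ 0.   -0.    0.01]
specimen top [0.581  0.1914 0.1295] 347
the job is handed in; nothing more can be done
None
```

The job is done and handed in at about 19 s. I held the reader upright and still, about 6 cm above the label, for about 2 s. I then stood it back in the grey dock and let go, and swung the cam lever upright, where the gripper was still holding it at hand-in.

**Last checks:**
- **Lever:** the arm was 0.01 rad off vertical, with the gripper closed on the 20 mm grip and about 6 N of side load.
- **Stage:** depth readings show it up 13 mm, from 100 to 113 mm.
- **Specimen:** its top was at 129.5 mm, within about 8 mm of the stage centre.
- **Reader:** it stood upright in its dock, within about 1–2 mm of where it started and about 4 mm from my estimate of the dock centre.
- **Bystanders:** I saw nothing shifted in the pictures, but I did not measure the tin, block, bottle, bars or dish.

**Disagreements:**
- The top and side views differed by 2–4 mm on the reader and label positions. That is slightly more than the stated 2 mm calibration, but within the task's tolerances.
- My first colour-mask readings of the label and the dock floor from the side view were wrong in size. I dropped both and re-measured: the label from a picked pixel, the dock floor from depth.

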